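# Sweep the fallen sleeves into the tray

### The arm

A 6-joint arm with a two-finger parallel gripper is mounted at the origin on a cart in front of the work surface, level with it; the furniture and walls round the work are solid. World frame = base frame: x ahead of the robot, y to its left, z up, the work surface at z = 0. Lengths are in m, angles in rad, forces in N, time in s.
With the tool pointing down it reaches from about 0.25 to 0.775 m from the base axis. Payload 4 kg.
Tool frame: the origin (TCP) lies on the centre line of the jaws, within the pads' length; the fingertips stand 25 mm ahead of it and the grasp point (between the pads) lies 6 mm ahead of it; z points along the fingers, y is the direction in which the jaws open and shut (so a half turn about z gives the same grasp; the last joint's range is limited). The gripper opens to 85 mm and grips with 20 to 120 N. Pads are 22 mm wide; open, the fingers measure 114 mm over their backs; the gripper's body (76 mm by 85 mm) begins 54 mm behind the grasp point. The pads swing forward as they close: fully open they stand 13 mm farther back than shut.
Start: joints at [-1.451, 0.087, 1.371, -0, 1.684, -0.103], TCP at [0.122, -0.536, 0.256] pointing down, gripper open.
Joint ranges: [-3.1, 3.1], [-0.76, 2.03], [0.27, 2.55], [-1.08, 4.22], [0.17, 2.65], [-2.57, 2.57]. Speed limits (rad/s): [2.79, 2.79, 3.14, 3.14, 3.14, 3.14].

### API

Orientations are given as a rotation vector (axis times angle).
In Python, from plant import robot, viewer gives the robot as it stands. The module is installed in compiled form; this text tells all that it offers.
- The arm moves only by the shell command python3 -m handwheel 'ROWS' [OPENING]. ROWS is JSON, one flat list of numbers, 4 for each row, row after row: the shift along the tool's x, y, z in cm, then the turn about the tool's z in rad. A call has 1 to 20 rows; each row is the pose to reach, as a shift and turn from the pose commanded when the call began, along the tool's axes at that moment; what a row does not reach only later rows make up. A row lasts 1/10 s, in which the tool goes at most 50 mm and 8.59 degrees, less where a joint would pass 70% of its speed; a pose out of reach is approached as far as the arm can. A call with a gripper value outside its range is refused whole. OPENING is the finger opening in cm, from 0 to 8.54, set as the call begins (- or left out, the last holds). The fingers move at their own pace and stop on an object; the grip force is fixed at half the most. Time passes only in rows, so rows that repeat a pose let the fingers close. It gives the time, the measured TCP pose, the force and the opening at its end, in the units of the state.
- robot.sense(): the state, without advancing time (a new reading comes with each control period).
- viewer.snapshot(name): name is "scene" or "top" or "wrist"; returns the picture (420x560x3 uint8, red, green, blue); there is no depth.
- viewer.get_calibration(name): a dict with "fx", "fy", "cx", "cy" (pixels), "world_to_cam" (4x4, takes a point from world to camera coordinates); the wrist camera has in their place "T_tool_cam" (4x4, takes a point from camera to tool coordinates, whose origin is the TCP and whose axes are the flange's). Camera axes: x right, y down, z forward; pixel columns grow to the right and rows downward; lengths in m; the calibration is good to about 2 mm. A picture is of the moment at which its call begins: read the wrist's pose just before it. get_calibration takes no time and is no camera call.
- robot.hand_in(): hands the job in, once; it reports no verdict.
Trained networks look in the newest picture that a camera, given by its name, has taken for a name from the list of things; names that differ only in an ending like _2 or _b are one class to them, and where a whole thing is asked for, a point or a joint stands for the part that bears it (a point fixed in the world has none). Each returns a list of dicts, best first, with "conf" (0 to 1); they miss things now and then, are a little off and sometimes report something else, mostly with a low value. They report only what shows in the picture. A call takes as long as a camera call.
- viewer.recognise(camera, label): "extent" ([left, top, right, bottom] in pixels, round what is visible of it).
- viewer.regions_of(camera, label): "mask" (420x560 bool, what is visible of it) and "extent" ([left, top, right, bottom] in pixels, round what is visible of it).
- viewer.pinpoint(camera, label): "uv" ([column, row] in pixels: a listed point, or the origin of a listed thing).
The state is a dict: "time": time; "joint_pos": joint angles; "joint_vel": joint speeds; "effort": joint torques, N m; "position": TCP position; "tool_rot": TCP orientation; "force": force on the tool from outside, world axes, zero at the start; "moment": the same for the moment, N m; "width": finger opening in m.
Only numpy, scipy, OpenCV 4.12 (cv2) and the standard library are available. Lean on these libraries where they do the work, as an engineer would, in place of code of your own. Each camera call takes 0.05 s, during which the arm holds its last target. There are 200 camera calls.

### The job

Three small brass sleeves have fallen off the pin fixture and lie on the bench. With the fingers, sweep all three along the bench into the blue three-sided tray, wholly past its open front edge; slide them, never lift them off the bench. Leave the two vials, the blue suction cup and the steel block where they stand.

Things in the scene. Friction and masses are not known exactly. Their poses are not given: they have to be found in the camera images.
- sweep_tray: blue three-sided tray of sheet metal, screwed to the bench, with no floor of its own (the bench at z = 0 is its floor, so there is no lip to climb). Inside 86 mm along its x, 80 mm along its y; walls 3 mm thick and 22 mm high at x = -43, x = +43 and y = -40 mm; open along its +y side, the mouth line being y = +40 mm. Two fixing tabs reach 13 mm behind the back wall. Origin on the bench at the middle of the inside
- sleeve_1: small cream-brass sleeve (spring pin), 26 mm long, 9 mm thick at the head and 8 mm at the shank, 15 g (it varies), lying on the bench; on the bench it slides and does not roll. Origin at the middle of its plain end face; its z axis runs along it to the headed end, so its middle is 13 mm along z
- sleeve_1_end (a point): middle of the headed end face of sleeve_1, 26 mm from its origin
- sleeve_2: small cream-brass sleeve (spring pin), 26 mm long, 9 mm thick at the head and 8 mm at the shank, 15 g (it varies), lying on the bench; on the bench it slides and does not roll. Origin at the middle of its plain end face; its z axis runs along it to the headed end, so its middle is 13 mm along z
- sleeve_2_end (a point): middle of the headed end face of sleeve_2, 26 mm from its origin
- sleeve_3: small cream-brass sleeve (spring pin), 26 mm long, 9 mm thick at the head and 8 mm at the shank, 15 g (it varies), lying on the bench; on the bench it slides and does not roll. Origin at the middle of its plain end face; its z axis runs along it to the headed end, so its middle is 13 mm along z
- sleeve_3_end (a point): middle of the headed end face of sleeve_3, 26 mm from its origin
- black_vial: loose standing sample vial with black cap, 21 mm across, 46 mm tall; a bystander. Origin under its centre
- red_vial: loose standing sample vial with red cap, 21 mm across, 46 mm tall; a bystander. Origin under its centre
- blue_suction_cup: loose blue bellows suction cup with brass stem, 25 mm across, 30 mm tall; a bystander. Origin under its centre
- gauge_block: loose steel block 22 x 45 x 14 mm (x, y, z) lying on the bench; a bystander. Origin under its centre

How it is judged:
By the outcome, as a careful person would: the job done as asked, in the order asked, and still so for the second after the job is handed in, with the robot touching nothing.
It also fails if it takes over 72 s, if anything falls off the work surface, if the arm or the gripper's body presses on something with over 40 N, if the wrist force passes 120 N, or if a joint passes its speed limit or range.

## Working session

There is one attempt and no reset: what is moved stays moved. The work goes in short steps, Python scripts to look and compute and a shell command to move; the robot and the scene stay as the last step left them, time stands still between calls to the robot, and variables do not carry over. Pictures are saved under pics/ and viewed, about 8 in all and at most 12, crops included, and the job is handed in when it is done.

```bash
mkdir -p pics; cat > h.py <<'E'
import numpy as np, cv2
from plant import robot, viewer
from scipy.spatial.transform import Rotation as R
def ray(cam,uv,z=0.0,state=None):
    c=viewer.get_calibration(cam)
    d=np.array([(uv[0]-c["cx"])/c["fx"],(uv[1]-c["cy"])/c["fy"],1.0])
    if "world_to_cam" in c: T=np.linalg.inv(np.array(c["world_to_cam"]))
    else:
        W=np.eye(4);W[:3,:3]=R.from_rotvec(state["tool_rot"]).as_matrix();W[:3,3]=state["position"]
        T=W@np.array(c["T_tool_cam"])
    d=T[:3,:3]@d;o=T[:3,3]
    return (o+d*(z-o[2])/d[2])[:2]
def save(cam,name):
    im=viewer.snapshot(cam);cv2.imwrite("pics/"+name,im[:,:,::-1]);return im
E
python3 - <<'E'
from h import *
s=robot.sense();print(s["time"],s["position"],R.from_rotvec(s["tool_rot"]).as_matrix().round(3),s["width"])
save("top","t0.png")
for l,z in [("sleeve_1",.0045),("sleeve_1_end",.0045),("sweep_tray",0),("black_vial",0),("red_vial",0),("blue_suction_cup",0),("gauge_block",0)]:
    for r in viewer.pinpoint("top",l):
        print(l,r["conf"],np.round(r["uv"],1),ray("top",r["uv"],z).round(4))
E
```

```text
0.0 [ 0.12148512 -0.53595525  0.25511077] [[ 0.975  0.221 -0.   ]
 [ 0.221 -0.975  0.002]
 [ 0.    -0.002 -1.   ]] 0.08583396417703786
sleeve_1 0.59 [212.6 218.8] [0.6618 0.144 ]
sleeve_1 0.54 [298.9 201.5] [ 0.6961 -0.0222]
sleeve_1 0.44 [251.8 228.3] [0.6439 0.0683]
sleeve_1_end 0.73 [294.2 192.6] [ 0.7134 -0.013 ]
sleeve_1_end 0.58 [255.5 212.2] [0.675  0.0615]
black_vial 0.43 [314.  265.9] [ 0.5723 -0.0518]
red_vial 0.53 [272.6 161.2] [0.7752 0.0293]
blue_suction_cup 0.65 [228.  167.1] [0.7631 0.1162]
gauge_block 0.66 [331.6 153.5] [ 0.7911 -0.0859]
```

View pics/t0.png

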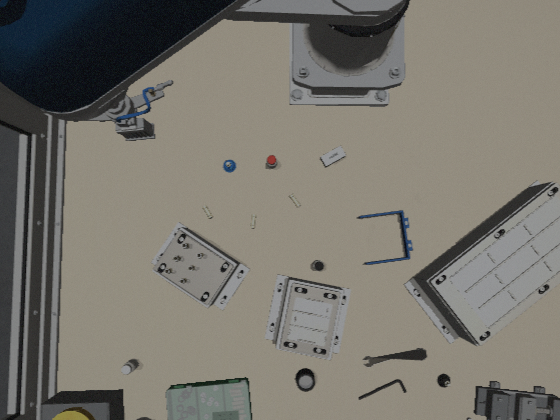

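The top picture shows the sleeves at about (208,212), (253,221) and (295,200). The tray is at (385,238) with its mouth to image left, which is world +y. The red vial is at (272,161), the cup at (229,166), the block at (333,157) and the black vial at (317,266).

```bash
python3 - <<'E'
from h import *
save("scene","s0.png")
viewer.snapshot("top")
for l,z in [("sweep_tray",.022),("sleeve_1",.0045),("black_vial",.046),("red_vial",.046)]:
    for r in viewer.regions_of("top",l):
        ys,xs=np.nonzero(r["mask"]);b=cv2.boxPoints(cv2.minAreaRect(np.c_[xs,ys].astype(np.float32)))
        print(l,r["conf"],len(xs),[ray("top",p,z).round(3).tolist() for p in b])
E
```

```text
sweep_tray 0.63 418 [[0.667, -0.137], [0.68, -0.227], [0.589, -0.238], [0.576, -0.148]]
sleeve_1 0.57 28 [[0.707, -0.005], [0.71, -0.009], [0.692, -0.02], [0.69, -0.016]]
sleeve_1 0.39 37 [[0.67, 0.07], [0.67, 0.064], [0.648, 0.064], [0.648, 0.07]]
black_vial 0.41 106 [[0.583, -0.045], [0.583, -0.065], [0.565, -0.065], [0.565, -0.045]]
red_vial 0.44 129 [[0.779, 0.042], [0.779, 0.022], [0.755, 0.022], [0.754, 0.042]]
```

View pics/s0.png

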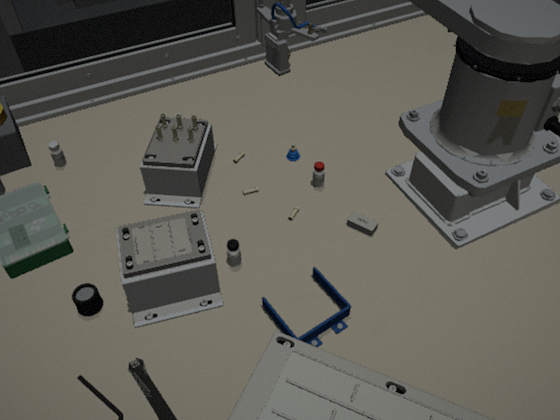

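```bash
python3 - <<'E'
from h import *
for c in("top","scene"):
    k=viewer.get_calibration(c);T=np.array(k["world_to_cam"]);print(c,T.round(3).tolist(),[k[a] for a in("fx","fy","cx","cy")],"cam at",np.linalg.inv(T)[:3,3].round(3))
    for p in [(0,0,0),(.122,-.536,.256),(.7,0,0)]:
        q=T@np.r_[p,1];print(p,k["fx"]*q[0]/q[2]+k["cx"],k["fy"]*q[1]/q[2]+k["cy"],q[2])
print(np.array(viewer.get_calibration("wrist")["T_tool_cam"]).round(3).tolist())
save("wrist","w0.png")
E
```

```text
top [[0.005, -1.0, 0.003, 0.001], [-0.998, -0.005, -0.067, 0.676], [0.067, -0.003, -0.998, 0.89], [0.0, 0.0, 0.0, 1.0]] [482.67962457801923, 482.67962457801923, 284.93718033003745, 211.45344466780804] cam at [0.614 0.007 0.934]
(0, 0, 0) 285.5938868030605 577.6532486260147 0.8903810724667307
(0.122, -0.536, 0.256) 688.2320592842233 615.3716986890821 0.6446834963540347
(0.7, 0, 0) 287.42046976572067 199.66313639038736 0.9373671848368829
scene [[0.885, -0.466, 0.004, -0.62], [-0.335, -0.644, -0.688, 0.242], [0.323, 0.608, -0.726, 0.658], [0.0, 0.0, 0.0, 1.0]] [532.0014293141094, 532.0014293141094, 290.0353956948579, 204.99050161641713] cam at [ 0.417 -0.533  0.646]
(0, 0, 0) -211.18960806344347 400.1965328031825 0.6582426712459057
(0.122, -0.536, 0.256) -457.08119466676305 1260.21186432684 0.1862604109884258
(0.7, 0, 0) 289.6482192563315 209.13874215756587 0.8843922850109693
[[-0.0, -0.952, -0.305, 0.078], [1.0, -0.0, -0.0, -0.001], [0.0, -0.305, 0.952, -0.118], [0.0, 0.0, 0.0, 1.0]]
```

View pics/w0.png

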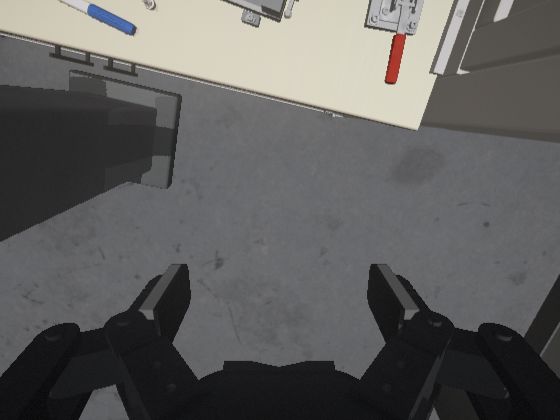

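The wrist view shows the floor and the bench edge. So the arm in the top picture is a bystander, the calibration holds, and our base lies below that picture. Next I move over the sleeves, turning so the jaws lie along world x.

```bash
python3 -m handwheel '[3,-2,-4,0, 8,-5,-5,-0.1, 12,-8,-5,-0.2, 16,-10.5,-5,-0.3, 20,-13,-5,-0.4, 24,-16,-5,-0.5, 28,-18,-5,-0.6, 32,-21,-5,-0.7, 36,-23.5,-5,-0.8, 40,-26,-5,-0.9, 44,-29,-5,-1.0, 48,-31,-5,-1.1, 52,-34,-5,-1.2, 56,-36.5,-5,-1.3, 60,-39,-5,-1.35, 64.7,-42.3,-5,-1.35, 64.7,-42.3,-5,-1.35, 64.7,-42.3,-5,-1.35, 64.7,-42.3,-5,-1.35]' 1.2
python3 - <<'E'
from h import *
s=robot.sense();print(s["time"],s["position"],R.from_rotvec(s["tool_rot"]).as_matrix().round(3).tolist(),s["width"],s["joint_pos"])
save("wrist","w1.png")
for l,z in [("sleeve_1",.0045),("sleeve_1_end",.0045),("sweep_tray",0),("black_vial",0),("red_vial",0),("blue_suction_cup",0),("gauge_block",0)]:
    for r in viewer.pinpoint("wrist",l):
        print(l,r["conf"],np.round(r["uv"],1),ray("wrist",r["uv"],z,s).round(4))
for r in viewer.regions_of("wrist","sleeve_1"):
    ys,xs=np.nonzero(r["mask"]);b=cv2.boxPoints(cv2.minAreaRect(np.c_[xs,ys].astype(np.float32)))
    print(r["conf"],[ray("wrist",p,.0045,s).round(3).tolist() for p in b])
E
```

```text
time: 2.65
position: [0.6586, 0.0184, 0.3064]
tool_rot: [2.22, 2.223, -0.001]
force: [-0.6, -0.8, 1.0]
width: 0.0121
2.65 [0.65864882 0.01837124 0.30638748] [[-0.001, 1.0, -0.0], [1.0, 0.001, -0.001], [-0.001, -0.0, -1.0]] 0.01211733777710914 [-5.77413622e-02  3.35004088e-01  9.78986460e-01 -8.59564990e-04
  1.82798510e+00 -5.93691448e-02]
sleeve_1 0.58 [268.9 131.6] [0.6452 0.0679]
sleeve_1 0.58 [300.7 198.7] [ 0.6896 -0.0248]
sleeve_1 0.55 [284.6  65. ] [0.6655 0.1488]
sleeve_1_end 0.63 [362.7 157.6] [0.7727 0.0336]
sleeve_1_end 0.23 [315.8 186.1] [ 0.7103 -0.0063]
black_vial 0.6 [223.8 219.9] [ 0.5778 -0.0586]
red_vial 0.56 [360.6 159.1] [0.7712 0.0309]
blue_suction_cup 0.63 [361.1  97.8] [0.7652 0.1105]
gauge_block 0.75 [362.  239.1] [ 0.7832 -0.0889]
0.66 [[0.66, 0.152], [0.684, 0.165], [0.689, 0.157], [0.665, 0.145]]
```

View pics/w1.png

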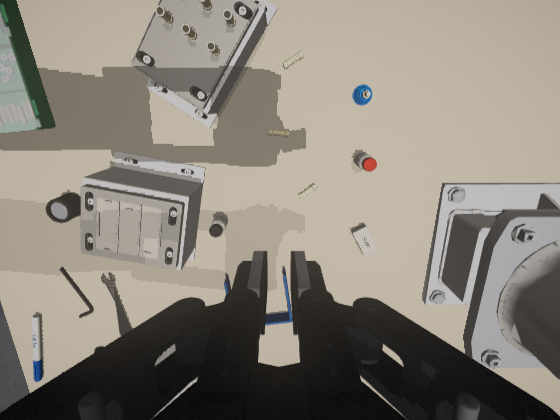

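The wrist view shows the sleeves at (290,60), (278,133) and (307,188). The tray is partly hidden behind the fingers at (260,295). The pin fixture at (200,60) stands tall near the farthest sleeve, so I check its height.

```bash
python3 - <<'E'
from h import *
s=robot.sense()
for a,b,n in [((187,238),(242,10),"pinfix hi-x screw"),((233,264),(200,95),"pinfix low-y screw"),((345,289),(174,171),"fix2?"),((338,290),(173,212),"f2")]:
    z=min(np.arange(0,.12,.002),key=lambda z:np.linalg.norm(ray("top",a,z)-ray("wrist",b,z,s)))
    print(n,z,ray("top",a,z).round(3),ray("wrist",b,z,s).round(3))
E
```

```text
pinfix hi-x screw 0.11800000000000001 [0.623 0.17 ] [0.627 0.179]
pinfix low-y screw 0.07 [0.578 0.097] [0.573 0.111]
fix2? 0.0 [ 0.529 -0.111] [0.513 0.014]
f2 0.0 [ 0.527 -0.098] [ 0.505 -0.046]
```

```bash
python3 -m handwheel '[1,4.1,5,0, 1,4.1,10,0, 1,4.1,15,0, 1,4.1,19,0, 1,4.1,22,0, 1,4.1,24.5,0, 1,4.1,25.5,0, 1,4.1,26,0, 1,4.1,26.2,0, 1,4.1,26.2,0]'
python3 - <<'E'
from h import *
s=robot.sense();print(s["force"],s["time"])
save("wrist","w2.png")
E
```

```text
time: 4.1
position: [0.7012, 0.0291, 0.0463]
tool_rot: [2.217, 2.222, 0.003]
force: [-0.3, -0.8, -1.0]
width: 0.0119
[-0.28744275 -0.82956827 -1.02275502] 4.1
```

View pics/w2.png

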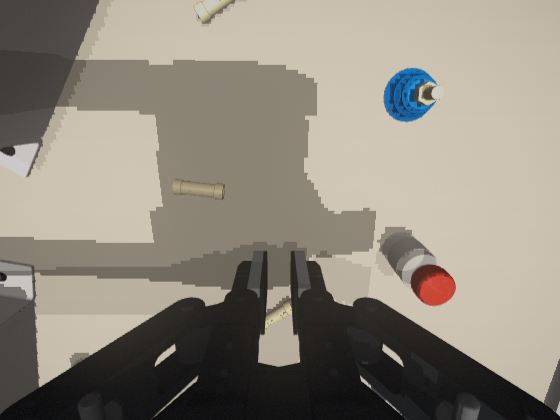

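C shows between the fingers at (280,310), just ahead of them in -y. B is at (198,188), A at (213,8), and the red vial is clear at (430,280). I lower the fingers to the bench.

```bash
python3 -m handwheel '[-0.2,-0.2,0.5,0, -0.2,-0.2,1.0,0, -0.2,-0.2,1.3,0, -0.2,-0.2,1.5,0, -0.2,-0.2,1.5,0]'; python3 -m handwheel '[0,0,0.2,0,0,0,0.3,0,0,0,0.3,0]'
```

```text
time: 4.65
position: [0.6977, 0.0272, 0.0285]
tool_rot: [-2.219, -2.223, 0.001]
force: [-0.3, 0.8, -0.3]
width: 0.0123
time: 4.95
position: [0.698, 0.0272, 0.0261]
tool_rot: [-2.219, -2.224, 0.0]
force: [-0.1, -0.1, -0.8]
width: 0.0121
```

```bash
python3 -m handwheel '[-1,0,0,0,-2,0,0,0,-2.7,0,0,0,-3.4,0,0,0,-4.1,0,0,0,-4.8,0,0,0,-5.5,0,0,0,-5.5,0,0,0]'
python3 - <<'E'
from h import *
s=robot.sense();print(s["force"],s["time"])
im=save("wrist","w3.png")
for l in("sleeve_1","sleeve_1_end"):
    for r in viewer.pinpoint("wrist",l):
        print(l,r["conf"],np.round(r["uv"],1),ray("wrist",r["uv"],.0045,s).round(4))
viewer.snapshot("top")
for r in viewer.regions_of("top","sleeve_1"):
    ys,xs=np.nonzero(r["mask"]);b=cv2.boxPoints(cv2.minAreaRect(np.c_[xs,ys].astype(np.float32)))
    print(r["conf"],[ray("top",p,.0045).round(3).tolist() for p in b])
E
```

```text
time: 5.75
position: [0.6982, -0.0291, 0.0263]
tool_rot: [2.22, 2.222, -0.001]
force: [0.0, 1.0, -0.1]
width: 0.0117
[ 0.00695455  1.03753796 -0.07275504] 5.75
sleeve_1 0.86 [150.4  58.3] [0.645  0.0695]
sleeve_1_end 0.81 [214.7  70.3] [0.6712 0.0649]
0.63 [[0.668, 0.07], [0.668, 0.064], [0.65, 0.064], [0.65, 0.07]]
0.49 [[0.684, 0.165], [0.688, 0.157], [0.667, 0.146], [0.663, 0.154]]
```

View pics/w3.png

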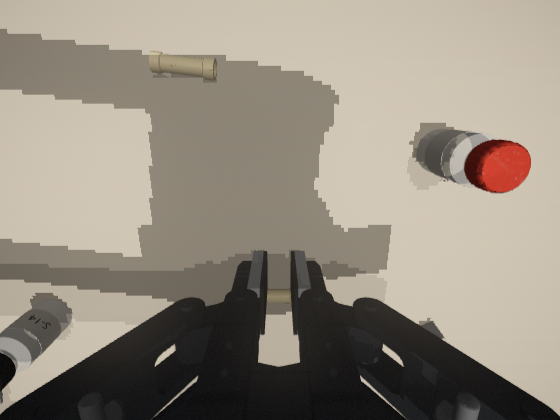

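C now lies flat across the fingers, seen in the gap at (279,296). B at (183,66) is untouched. I steer it along an arc into the tray.

```bash
python3 -m handwheel '[-0.8,-0.06,0,0.08, -1.59,-0.19,0,0.16, -2.36,-0.38,0,0.24, -3.12,-0.63,0,0.32, -3.86,-0.94,0,0.40, -4.57,-1.31,0,0.48, -5.25,-1.74,0,0.56, -5.89,-2.22,0,0.64, -6.49,-2.74,0,0.72, -7.07,-3.29,0,0.76, -7.65,-3.84,0,0.76, -8.23,-4.39,0,0.76, -8.84,-4.9,0,0.70, -9.49,-5.37,0,0.62, -10.18,-5.78,0,0.54]'
python3 - <<'E'
from h import *
s=robot.sense()
a=save("wrist","a.png");b=save("top","b.png")
cv2.imwrite("pics/c1.png",np.hstack([cv2.resize(a,(400,300)),cv2.resize(b[180:300,300:460],(400,300),interpolation=cv2.INTER_CUBIC)])[:,:,::-1])
E
```

```text
time: 7.5
position: [0.6401, -0.1301, 0.0263]
tool_rot: [-2.729, -1.557, 0.0]
force: [0.1, 1.5, 0.4]
width: 0.012
```

View pics/c1.png

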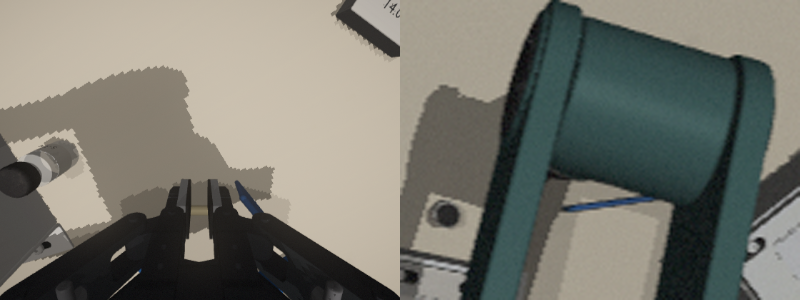

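```bash
python3 -m handwheel '[-0.8,0.07,0,-0.08, -1.59,0.19,0,-0.16, -2.36,0.38,0,-0.24, -3.12,0.63,0,-0.32, -3.88,0.92,0,-0.40, -3.88,0.92,0,-0.40, -3.5,0.85,0,-0.40,-3.3,0.8,-1,-0.40,-3.3,0.8,-4,-0.40,-3.3,0.8,-8,-0.40,-3.3,0.8,-12,-0.40,-3.3,0.8,-12,-0.40]'
python3 - <<'E'
from h import *
s=robot.sense();print(s["position"],R.from_rotvec(s["tool_rot"]).as_matrix().round(3).tolist())
a=save("wrist","a.png")
E
```

```text
time: 8.8
position: [0.6346, -0.1626, 0.1562]
tool_rot: [2.359, 2.054, 0.013]
force: [-0.3, 0.6, 1.3]
width: 0.0119
[ 0.63457284 -0.16258959  0.15618319] [[0.138, 0.99, 0.015], [0.99, -0.138, -0.005], [-0.003, 0.016, -1.0]]
```

```bash
python3 -m handwheel '[4,0,0,-0.07, 9,0,0,-0.14, 14,0,0,-0.14, 19,0,0,-0.14, 24,-0.2,0,-0.14, 26.8,-0.4,2,-0.14, 26.8,-0.4,6,-0.14, 26.8,-0.4,9,-0.14, 26.8,-0.4,10.5,-0.14, 26.8,-0.4,10.5,-0.14]'
python3 - <<'E'
from h import *
s=robot.sense();print(s["force"],s["time"],R.from_rotvec(s["tool_rot"]).as_matrix().round(3).tolist())
a=save("wrist","a.png")
for l in("sleeve_1","sleeve_1_end"):
    for r in viewer.pinpoint("wrist",l):
        print(l,r["conf"],np.round(r["uv"],1),ray("wrist",r["uv"],.0045,s).round(4))
b=save("top","b.png")
for r in viewer.regions_of("top","sleeve_1"):
    print("top",r["conf"],ray("top",np.array(np.nonzero(r["mask"])).mean(1)[::-1],.0045).round(3))
cv2.imwrite("pics/c2.png",np.hstack([cv2.resize(a,(400,300)),cv2.resize(b[180:300,300:460],(400,300),interpolation=cv2.INTER_CUBIC)])[:,:,::-1])
E
```

```text
time: 9.85
position: [0.6607, 0.1039, 0.037]
tool_rot: [-2.215, -2.22, 0.01]
force: [-0.3, -0.3, 0.2]
width: 0.0123
[-0.26851488 -0.3165604   0.21076915] 9.85 [[-0.002, 1.0, -0.008], [1.0, 0.002, -0.001], [-0.001, -0.008, -1.0]]
sleeve_1 0.97 [289.1 180.7] [0.6654 0.1484]
sleeve_1 0.85 [253.4 314.6] [0.6457 0.0692]
sleeve_1_end 0.78 [296.8 319.8] [0.6708 0.0658]
top 0.52 [ 0.625 -0.182]
```

View pics/c2.png

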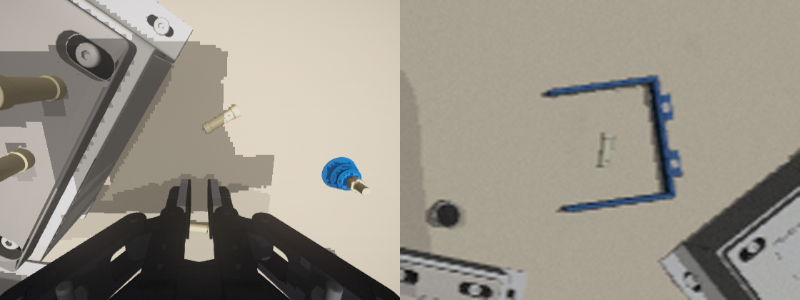

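C is inside the tray, at (605,150) in the right-hand crop and clear of all the walls. B shows in the gap at (200,228). I shift away from the fixture, lower the fingers and push B.

```bash
python3 -m handwheel '[0,0.6,0.1,0, 0,0.7,0.6,0, 0,0.7,1.1,0, -1,0.7,1.1,0, -1.8,0.7,1.1,0, -2.5,0.7,1.1,0, -3.2,0.7,1.1,0, -4,0.7,1.1,0, -5,0.7,1.1,0, -6,0.7,1.1,0, -7,0.7,1.1,0, -8,0.7,1.1,0, -9,0.7,1.1,0, -10,0.7,1.1,0,-11,0.7,1.1,0,-12,0.7,1.1,0,-12.4,0.7,1.1,0]'
python3 - <<'E'
from h import *
s=robot.sense();print(s["force"],s["time"],R.from_rotvec(s["tool_rot"]).as_matrix().round(3).tolist())
a=save("wrist","a.png")
viewer.snapshot("top")
for r in viewer.regions_of("top","sleeve_1"):
    print("top",r["conf"],ray("top",np.array(np.nonzero(r["mask"])).mean(1)[::-1],.0045).round(3))
cv2.imwrite("pics/c3.png",cv2.resize(a[160:420,130:430],(450,390))[:,:,::-1])
E
```

```text
time: 11.8
position: [0.6707, -0.0216, 0.0303]
tool_rot: [2.22, 2.222, -0.0]
force: [-0.3, 0.5, -0.3]
width: 0.0122
[-0.30609687  0.5479588  -0.25607224] 11.8 [[-0.001, 1.0, 0.0], [1.0, 0.001, -0.0], [-0.0, 0.0, -1.0]]
top 0.51 [0.677 0.156]
```

View pics/c3.png

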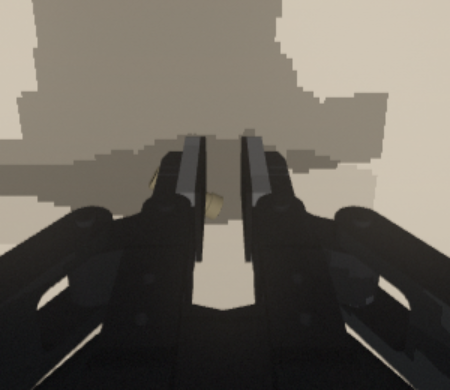

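B has slipped to the left finger: its head is in the gap at (213,205) and its plain end is outside at (153,180). I lift the empty fingers, step back and measure again.

```bash
python3 -m handwheel '[0.1,0,-1,0, 0.3,0,-4,0, 4,-1,-5,0, 5,-1,-5,0, 5,-1,-5,0, 5,-1,-5,0]'
python3 - <<'E'
from h import *
s=robot.sense();print(s["force"],s["time"],R.from_rotvec(s["tool_rot"]).as_matrix().round(3).tolist())
a=save("wrist","a.png")
for l in("sleeve_1","sleeve_1_end"):
    for r in viewer.pinpoint("wrist",l):
        print(l,r["conf"],np.round(r["uv"],1),ray("wrist",r["uv"],.0045,s).round(4))
cv2.imwrite("pics/c4.png",cv2.resize(a,(480,360))[:,:,::-1])
E
```

```text
time: 12.55
position: [0.6603, 0.0298, 0.0798]
tool_rot: [-2.218, -2.225, 0.002]
force: [0.2, -0.4, -0.2]
width: 0.012
[ 0.22245558 -0.36238479 -0.18673414] 12.55 [[-0.003, 1.0, -0.001], [1.0, 0.003, -0.001], [-0.001, -0.001, -1.0]]
sleeve_1 0.79 [288.2  34.6] [0.665  0.1479]
sleeve_1 0.65 [259.  304.7] [ 0.6457 -0.0286]
sleeve_1_end 0.56 [292.2 318.4] [ 0.6703 -0.0404]
```

View pics/c4.png

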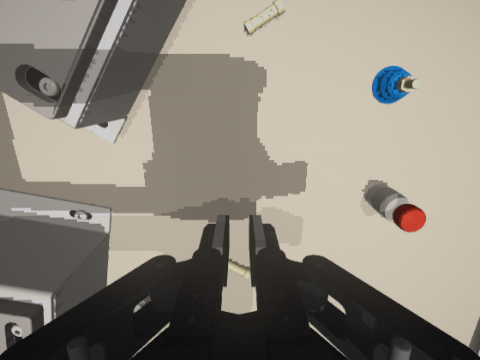

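```bash
python3 -m handwheel '[-1.5,0.3,0,0.15, -3,0.6,0,0.3, -4.3,0.8,0,0.45, -4.3,0.8,2,0.45, -4.3,0.8,4,0.45, -4.3,0.8,5.2,0.45, -4.3,0.8,5.3,0.45, -4.3,0.8,5.3,0.45, -4.3,0.8,5.3,0.45]'
```

```text
time: 13.6
position: [0.6687, -0.0134, 0.0273]
tool_rot: [2.66, 1.672, -0.0]
force: [-0.2, 0.4, -0.2]
width: 0.012
```

```bash
python3 -m handwheel '[-0.6,0,0.1,0, -1.2,0,0.1,0, -1.8,0,0.1,0, -2.5,0,0.1,0, -3.2,0,0.1,0, -4,0,0.1,0, -4.8,0,0.1,0, -5.6,0,0.1,0, -6.4,0,0.1,0, -7.2,0.04,0.1,-0.05, -8,0.12,0.1,-0.1, -8.79,0.24,0.1,-0.15, -9.57,0.4,0.1,-0.2]'
python3 - <<'E'
from h import *
s=robot.sense();print(s["force"],s["time"])
a=save("wrist","a.png")
cv2.imwrite("pics/c5.png",cv2.resize(a[160:420,130:430],(450,390))[:,:,::-1])
E
```

```text
time: 14.9
position: [0.6305, -0.1018, 0.0263]
tool_rot: [2.477, 1.932, -0.0]
force: [0.9, -0.8, 1.0]
width: 0.012
[ 0.85265111 -0.75149083  0.99311716] 14.9
```

View pics/c5.png

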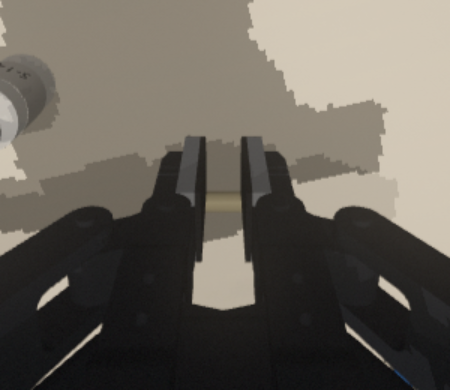

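B lies flat across both fingers at (223,202). I continue into the tray, then back off and lift.

```bash
python3 -m handwheel '[-0.8,0.04,0,-0.05, -1.6,0.12,0,-0.1, -2.39,0.24,0,-0.15, -3.17,0.4,0,-0.2, -3.95,0.56,0,-0.2, -4.73,0.72,0,-0.2, -4.73,0.72,0,-0.2, -4.3,0.65,0,-0.2, -4.2,0.6,-2,-0.2, -4.2,0.6,-6,-0.2, -4.2,0.6,-10,-0.2, -4.2,0.6,-12,-0.2, -4.2,0.6,-12,-0.2, -4.2,0.6,-12,-0.2]'
python3 - <<'E'
from h import *
s=robot.sense();print(s["time"],R.from_rotvec(s["tool_rot"]).as_matrix().round(3).tolist())
E
```

```text
time: 16.35
position: [0.6263, -0.1427, 0.1462]
tool_rot: [2.273, 2.168, 0.0]
force: [0.6, 0.9, -0.7]
width: 0.0121
16.35 [[0.048, 0.999, 0.0], [0.999, -0.048, 0.0], [0.0, 0.0, -1.0]]
```

```bash
python3 - <<'E'
from h import *
s=dict(position=np.array([.6607,.1039,.037]),tool_rot=R.from_matrix([[-.002,1,-.008],[1,.002,-.001],[-.001,-.008,-1]]).as_rotvec())
for z in(.05,.06,.07,.08):print(z,[ray("wrist",p,z,s).round(3).tolist() for p in[(182,60),(189,28),(28,370)]])
print("flange",[ray("wrist",p,.004,s).round(3).tolist() for p in[(266,48),(246,84)]])
b=save("top","b.png")
for l in("sleeve_1","black_vial","red_vial","blue_suction_cup","gauge_block"):
  for r in viewer.regions_of("top",l):
    print(l,r["conf"],ray("top",np.array(np.nonzero(r["mask"])).mean(1)[::-1],.0045).round(3))
cv2.imwrite("pics/c6.png",cv2.resize(b[130:310,130:440],(775,450),interpolation=cv2.INTER_CUBIC)[:,:,::-1])
E
```

```text
0.05 [[0.63, 0.197], [0.633, 0.206], [0.552, 0.074]]
0.06 [[0.633, 0.196], [0.636, 0.204], [0.562, 0.084]]
0.07 [[0.636, 0.194], [0.639, 0.201], [0.572, 0.095]]
0.08 [[0.639, 0.193], [0.641, 0.199], [0.583, 0.105]]
flange [[0.654, 0.208], [0.645, 0.193]]
sleeve_1 0.63 [0.676 0.155]
black_vial 0.49 [ 0.573 -0.058]
red_vial 0.61 [0.773 0.032]
gauge_block 0.82 [ 0.785 -0.087]
gauge_block 0.59 [0.773 0.032]
```

View pics/c6.png

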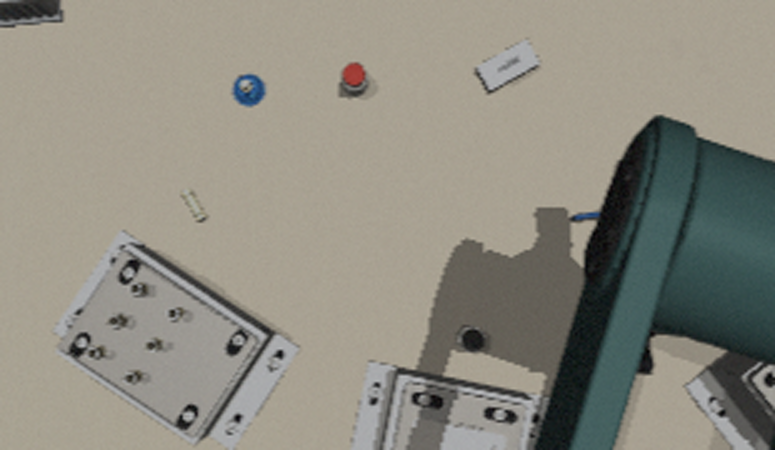

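```bash
python3 -m handwheel '[4,1,0,-0.05, 8,2,0,-0.05, 13,3,0,-0.05, 18,4.2,0,-0.05, 23,4.2,0,-0.05, 28,4.2,0,-0.05, 31,4.2,0,-0.05, 33.1,4.2,0,-0.05, 33.1,4.2,3,-0.05, 33.1,4.2,6,-0.05, 33.1,4.2,8.5,-0.05, 33.1,4.2,9.5,-0.05, 33.1,4.2,10,-0.05, 33.1,4.2,10,-0.05]' 0.3
python3 - <<'E'
from h import *
s=robot.sense();print(s["time"],R.from_rotvec(s["tool_rot"]).as_matrix().round(3).tolist())
a=save("wrist","a.png")
for l in("sleeve_1","sleeve_1_end"):
    for r in viewer.pinpoint("wrist",l):
        print(l,r["conf"],np.round(r["uv"],1),ray("wrist",r["uv"],.0045,s).round(4))
b=save("top","b.png")
for r in viewer.regions_of("top","sleeve_1"):
    print("top",r["conf"],ray("top",np.array(np.nonzero(r["mask"])).mean(1)[::-1],.0045).round(3))
cv2.imwrite("pics/c7.png",np.hstack([cv2.resize(a,(400,300)),cv2.resize(b[180:300,300:460],(400,300),interpolation=cv2.INTER_CUBIC)])[:,:,::-1])
E
```

```text
time: 18.05
position: [0.6844, 0.1847, 0.0463]
tool_rot: [2.22, 2.223, -0.0]
force: [0.4, 1.3, -0.5]
width: 0.0033
18.05 [[-0.001, 1.0, -0.0], [1.0, 0.001, -0.0], [-0.0, -0.0, -1.0]]
top 0.61 [ 0.625 -0.164]
top 0.55 [0.676 0.155]
```

Twelve pictures are viewed, so from here I go by the networks' numbers. B is in the tray at (.625,-.164).

```bash
python3 -m handwheel '[0,0,0.8,0, 0,0,1.4,0, 0,0,1.8,0, 0,0,1.8,0, -0.7,0,1.8,0, -1.4,0,1.8,0, -2,0,1.8,0, -2.6,0,1.8,0, -3.2,0,1.8,0, -3.8,0,1.8,0, -4.4,0,1.8,0, -5,0,1.8,0, -5,0,1.8,0, -4.5,0,1.8,0]'
python3 -m handwheel '[0.2,0,-2,0, 0.5,0,-5,0, 4,-0.3,-6,0, 4,-0.3,-6,0, 4,-0.3,-6,0]'
python3 - <<'E'
from h import *
s=robot.sense();print(s["time"],R.from_rotvec(s["tool_rot"]).as_matrix().round(3).tolist())
a=save("wrist","a.png")
for l in("sleeve_1","sleeve_1_end"):
    for r in viewer.pinpoint("wrist",l):
        print(l,r["conf"],np.round(r["uv"],1),ray("wrist",r["uv"],.0045,s).round(4))
viewer.snapshot("top")
for r in viewer.regions_of("top","sleeve_1"):
    print("top",r["conf"],ray("top",np.array(np.nonzero(r["mask"])).mean(1)[::-1],.0045).round(3))
    ys,xs=np.nonzero(r["mask"]);b=cv2.boxPoints(cv2.minAreaRect(np.c_[xs,ys].astype(np.float32)))
    print([ray("top",p,.0045).round(3).tolist() for p in b])
E
```

```text
time: 19.7
position: [0.6844, 0.1396, 0.0283]
tool_rot: [2.22, 2.222, -0.0]
force: [0.3, -0.1, -0.1]
width: 0.0034
time: 20.2
position: [0.681, 0.1817, 0.0887]
tool_rot: [2.216, 2.226, 0.001]
force: [-0.9, 0.4, -0.4]
width: 0.0032
20.2 [[-0.004, 1.0, 0.001], [1.0, 0.004, -0.0], [-0.0, 0.001, -1.0]]
top 0.6 [0.669 0.13 ]
[[0.669, 0.146], [0.68, 0.119], [0.67, 0.116], [0.66, 0.142]]
top 0.39 [ 0.624 -0.164]
[[0.63, -0.163], [0.63, -0.165], [0.617, -0.165], [0.617, -0.163]]
```

A turned past flat: its centre is (.669,.130) and it now points almost along y. Going behind it again would bring the body near the fixture. So I turn the jaws along y and cage A between the fingers, with the trailing finger doing the pushing and no grip.

```bash
python3 -m handwheel '[-1,-0.3,-3,0.1, -2,-0.6,-5,0.25, -3,-1,-5,0.4, -4,-1.3,-5,0.55, -5,-1.5,-5,0.7, -5.2,-1.5,-5,0.85, -5.2,-1.5,-5,1.0, -5.2,-1.5,-5,1.15, -5.2,-1.5,-5,1.3, -5.2,-1.5,-5,1.45, -5.2,-1.5,-5,1.57, -5.2,-1.5,-5,1.57, -5.2,-1.5,-5,1.57]' 4.5
python3 - <<'E'
from h import *
s=robot.sense();print(s["time"],R.from_rotvec(s["tool_rot"]).as_matrix().round(3).tolist(),s["joint_pos"].round(2) if hasattr(s["joint_pos"],"round") else s["joint_pos"])
a=save("wrist","a.png")
for l in("sleeve_1","sleeve_1_end"):
    for r in viewer.pinpoint("wrist",l):
        print(l,r["conf"],np.round(r["uv"],1),ray("wrist",r["uv"],.0045,s).round(4))
for r in viewer.regions_of("wrist","sleeve_1"):
    ys,xs=np.nonzero(r["mask"]);b=cv2.boxPoints(cv2.minAreaRect(np.c_[xs,ys].astype(np.float32)))
    print([ray("wrist",p,.0045,s).round(3).tolist() for p in b])
E
```

```text
time: 21.75
position: [0.6662, 0.1277, 0.1379]
tool_rot: [3.141, 0.007, -0.001]
force: [-0.2, -0.5, -0.1]
width: 0.0451
21.75 [[1.0, 0.005, -0.001], [0.005, -1.0, -0.0], [-0.001, 0.0, -1.0]] [ 0.11  0.42  1.2  -0.    1.52  1.67]
sleeve_1 0.73 [262.6 205. ] [0.6653 0.142 ]
[[0.667, 0.144], [0.678, 0.119], [0.67, 0.116], [0.659, 0.14]]
```

```bash
python3 -m handwheel '[0,-0.2,4,0, 0,-0.2,8,0, 0,-0.2,9.5,0, 0,-0.2,10.3,0, 0,-0.2,10.8,0, 0,-0.2,11.1,0, 0,-0.2,11.1,0]'
python3 -m handwheel '[0,0,0.1,0,0,0,0.1,0,0,0,0.1,0,0,0,0.1,0]' 2
python3 - <<'E'
from h import *
s=robot.sense();print(s["force"])
viewer.snapshot("wrist")
for l in("sleeve_1","sleeve_1_end"):
    for r in viewer.pinpoint("wrist",l):
        print(l,r["conf"],np.round(r["uv"],1),ray("wrist",r["uv"],.0045,s).round(4))
E
```

```text
time: 22.65
position: [0.6673, 0.1303, 0.0288]
tool_rot: [-3.141, -0.004, -0.004]
force: [-0.2, 0.3, -0.7]
width: 0.0453
time: 23.05
position: [0.6673, 0.1303, 0.0281]
tool_rot: [-3.141, -0.004, -0.005]
force: [-0.5, 0.4, 5.9]
width: 0.021
[-0.45525055  0.41211998  5.91729381]
sleeve_1 0.7 [258.3 275.4] [0.6626 0.1415]
```

```bash
python3 -m handwheel '[0,0,-0.1,0,0,0,-0.1,0,0,0,-0.1,0,0,0,-0.1,0]' 4.5
python3 -m handwheel '[0,-0.1,0.2,0,0,-0.1,0.4,0,0,-0.1,0.6,0,0,-0.1,0.6,0]'
python3 - <<'E'
from h import *
s=robot.sense();print(s["force"])
viewer.snapshot("wrist")
for l in("sleeve_1","sleeve_1_end"):
    for r in viewer.pinpoint("wrist",l):
        print(l,r["conf"],np.round(r["uv"],1),ray("wrist",r["uv"],.0045,s).round(4))
for r in viewer.regions_of("wrist","sleeve_1"):
    ys,xs=np.nonzero(r["mask"]);b=cv2.boxPoints(cv2.minAreaRect(np.c_[xs,ys].astype(np.float32)))
    print([ray("wrist",p,.0045,s).round(3).tolist() for p in b])
E
```

```text
time: 23.6
position: [0.6658, 0.1302, 0.0266]
tool_rot: [3.141, 0.004, -0.002]
force: [-0.7, -0.1, 0.2]
width: 0.0446
time: 24.0
position: [0.6663, 0.1313, 0.0229]
tool_rot: [-3.142, -0.005, -0.0]
force: [-3.9, -0.7, 6.7]
width: 0.0449
[-3.91131055 -0.69865654  6.70268418]
sleeve_1 0.93 [254.  276.4] [0.664  0.1443]
[[0.668, 0.146], [0.679, 0.121], [0.67, 0.117], [0.658, 0.143]]
```

```bash
python3 -m handwheel '[0,0,-0.3,0,0.4,0,-0.3,0,0.4,0,-0.3,0]'; python3 -m handwheel '[0,0,0.1,0,0,0,0.2,0,0,0,0.2,0]'; python3 - <<'E'
from h import *
s=robot.sense();print(s["force"],s["moment"],s["effort"])
E
```

```text
time: 24.5
position: [0.6708, 0.1311, 0.0241]
tool_rot: [3.141, 0.004, 0.001]
force: [-0.1, -0.5, 0.1]
width: 0.0448
time: 24.8
position: [0.6704, 0.1312, 0.0229]
tool_rot: [3.141, 0.004, 0.001]
force: [-2.0, 0.1, 4.1]
width: 0.0453
[-1.98957951  0.1312278   4.13272356] [-0.02618982  0.12891208  0.07354248] [ 6.17512478e-02 -4.74054372e+01 -2.72483826e+01  4.79567936e-02
 -4.13338523e-01  9.52893257e-03]
```

```bash
python3 -m handwheel '[0,0.5,-0.1,0, 0,1,-0.1,0, 0,1.5,-0.1,0, 0,2,-0.1,0, 0,2.5,-0.1,0, 0,3,-0.1,0, 0,3.5,-0.1,0, 0,4,-0.1,0, 0,4,-0.1,0]'
cat > see.py <<'E'
from h import *
s=robot.sense();print(s["time"],s["force"].round(1),s["position"].round(4))
for c in("wrist","top"):
    im=save(c,"l_%s.png"%c)
    for l in("sleeve_1","sleeve_1_end"):
        for r in viewer.pinpoint(c,l):
            print(c,l,r["conf"],np.round(r["uv"],1),ray(c,r["uv"],.0045,s).round(4))
    for r in viewer.regions_of(c,"sleeve_1"):
        ys,xs=np.nonzero(r["mask"]);b=cv2.boxPoints(cv2.minAreaRect(np.c_[xs,ys].astype(np.float32)))
        print(c,r["conf"],[ray(c,p,.0045,s).round(3).tolist() for p in b])
E
python3 see.py
```

```text
time: 25.7
position: [0.6704, 0.0903, 0.0233]
tool_rot: [3.141, 0.003, 0.0]
force: [0.2, 0.4, -0.2]
width: 0.0448
25.7 [ 0.2  0.4 -0.2] [0.6704 0.0903 0.0233]
wrist sleeve_1 0.78 [242.7 283.4] [0.6639 0.1091]
wrist sleeve_1 0.49 [272.3 244.8] [0.6853 0.094 ]
wrist 0.61 [[0.667, 0.114], [0.688, 0.095], [0.682, 0.089], [0.66, 0.109]]
top sleeve_1 0.48 [373.2 244.7] [ 0.6136 -0.1652]
top sleeve_1 0.48 [381.5 241.2] [ 0.6204 -0.1812]
top sleeve_1_end 0.48 [370.6 231.7] [ 0.6385 -0.1604]
top 0.62 [[0.634, -0.178], [0.634, -0.184], [0.613, -0.184], [0.613, -0.178]]
top 0.53 [[0.638, -0.161], [0.638, -0.167], [0.613, -0.167], [0.613, -0.161]]
```

```bash
python3 -m handwheel '[0.1,0.7,0,0, 0.2,1.4,0,0, 0.3,2.1,0,0, 0.3,2.8,0,0, 0.3,3.5,0,0, 0.3,4.2,0,0, 0.3,4.9,0,0, 0.3,5.6,0,0, 0.3,6.3,0,0, 0.3,7,0,0, 0.3,7,0,0]'; python3 see.py | grep wrist
```

```text
time: 27.2
position: [0.6736, 0.02, 0.0233]
tool_rot: [3.141, 0.003, 0.0]
force: [-0.8, -0.5, -0.2]
width: 0.0451
wrist sleeve_1 0.71 [242.9 280.8] [0.6686 0.0387]
wrist sleeve_1_end 0.73 [546.9  24. ] [ 0.7832 -0.0844]
wrist 0.97 [[0.696, 0.043], [0.696, 0.034], [0.666, 0.035], [0.666, 0.044]]
```

A is flat now. I lift off, return to the wide pusher setting and re-measure.

```bash
python3 -m handwheel '[0,-0.2,-2,0, 0,-0.2,-6,0, 0.5,-2,-8,-0.15, 1,-4.4,-8,-0.3, 1,-4.4,-8,-0.45, 1,-4.4,-8,-0.6, 1,-4.4,-8,-0.75, 1,-4.4,-8,-0.9, 1,-4.4,-8,-1.05, 1,-4.4,-8,-1.2, 1,-4.4,-8,-1.32, 1,-4.4,-8,-1.32, 1,-4.4,-8,-1.32]' 1.2; python3 see.py; python3 -c "
from h import *
print(R.from_rotvec(robot.sense()['tool_rot']).as_matrix().round(3).tolist())"
```

```text
time: 28.9
position: [0.6834, 0.0654, 0.1033]
tool_rot: [2.481, 1.927, -0.0]
force: [-0.5, 0.9, -0.8]
width: 0.0121
28.9 [-0.5  0.9 -0.8] [0.6834 0.0654 0.1033]
wrist sleeve_1 0.64 [268.2 254.5] [0.6679 0.0391]
wrist sleeve_1 0.22 [399.  231.5] [0.769  0.0331]
wrist sleeve_1_end 0.23 [376.7 126.1] [0.7645 0.1142]
wrist 0.69 [[0.668, 0.042], [0.694, 0.045], [0.695, 0.036], [0.668, 0.033]]
top sleeve_1 0.42 [373.1 244.5] [ 0.614 -0.165]
top sleeve_1 0.4 [379.5 243.7] [ 0.6156 -0.1774]
top sleeve_1_end 0.38 [372.1 231.3] [ 0.6393 -0.1633]
[[0.246, 0.969, 0.0], [0.969, -0.246, -0.0], [-0.0, 0.0, -1.0]]
```

```bash
python3 -m handwheel '[0,0.38,3,0, 0,0.38,6,0, 0,0.38,7.3,0, 0,0.38,7.6,0, 0,0.38,7.6,0, -0.6,0.38,7.6,0, -1.2,0.38,7.6,0, -1.8,0.38,7.6,0, -2.4,0.38,7.6,0, -3,0.38,7.6,0, -3.8,0.38,7.6,0, -4.6,0.38,7.6,0, -5.4,0.38,7.6,0, -6.2,0.38,7.6,0, -7,0.38,7.6,0]'; python3 - <<'E'
from h import *
s=robot.sense()
im=save("wrist","m.png")
# sleeve should show in the gap between fingers (col 266-292, rows 270-330): brass = yellowish
for r in viewer.regions_of("wrist","sleeve_1"): print(r["conf"],r["extent"])
hsv=cv2.cvtColor(im,cv2.COLOR_RGB2HSV)
for y in range(276,340,4): print(y,hsv[y,272].tolist(),hsv[y,280].tolist(),hsv[y,288].tolist())
h0=cv2.cvtColor(cv2.imread("pics/w3.png"),cv2.COLOR_BGR2HSV);print("ref",[h0[y,280].tolist() for y in range(276,340,4)])
E
```

```text
time: 30.8
position: [0.6697, -0.0043, 0.0273]
tool_rot: [2.479, 1.929, -0.0]
force: [0.7, -0.8, 0.3]
width: 0.0119
0.74 [267.5, 286.9, 291.3, 302.0]
276 [19, 45, 108] [18, 42, 108] [18, 43, 107]
280 [17, 45, 108] [20, 43, 107] [18, 43, 107]
284 [18, 43, 107] [19, 45, 107] [19, 45, 107]
288 [22, 73, 102] [20, 74, 104] [21, 74, 104]
292 [21, 73, 129] [20, 71, 130] [21, 73, 130]
296 [21, 71, 132] [22, 71, 132] [21, 73, 133]
300 [20, 61, 108] [20, 58, 106] [20, 62, 107]
304 [18, 43, 106] [18, 43, 107] [17, 47, 108]
308 [19, 45, 107] [18, 43, 107] [18, 43, 107]
312 [18, 43, 106] [18, 41, 107] [20, 37, 181]
316 [20, 36, 182] [20, 38, 182] [20, 37, 181]
320 [18, 36, 182] [19, 38, 182] [18, 37, 181]
324 [18, 37, 181] [19, 35, 181] [18, 37, 181]
328 [18, 37, 181] [18, 38, 182] [18, 36, 182]
332 [18, 38, 182] [18, 38, 182] [18, 37, 181]
336 [18, 36, 182] [19, 38, 181] [18, 37, 181]
ref [[17, 43, 112], [19, 44, 111], [19, 44, 111], [20, 48, 106], [21, 74, 121], [22, 70, 142], [21, 71, 130], [18, 46, 112], [20, 41, 111], [18, 46, 112], [19, 37, 187], [19, 37, 186], [18, 36, 186], [18, 36, 186], [19, 37, 186], [18, 36, 186]]
```

A lies squarely across both fingers, so I run it into the tray.

```bash
python3 -m handwheel '[-0.8,0,0,0, -1.6,0,0,0, -2.4,0,0,0, -3.2,0,0,0, -4,0,0,0, -4.8,0,0,0, -5.6,0,0,0, -6.4,0,0,0, -7.2,0,0,0, -8,0,0,0, -8.8,0,0,0, -9.6,0,0,0, -10.4,0,0,0, -11.2,0,0,0, -12,0,0,0, -12.8,0.04,0,-0.05, -13.6,0.12,0,-0.1, -14.39,0.24,0,-0.15, -15.1,0.38,0,-0.2, -15.1,0.38,0,-0.2]'
python3 -m handwheel '[0,0,0,0, 0.4,0,0,0, 0.5,0,-2,0, 0.5,0,-6,0, 0.5,0,-10,0, 4,0,-14,0, 9,0,-14,0, 14,0,-14,0, 19,0,-14,0, 24,0,-14,0, 24,0,-14,0, 24,0,-14,0]'
python3 see.py; python3 - <<'E'
from h import *
viewer.snapshot("top")
for l in("sweep_tray","black_vial","red_vial","blue_suction_cup","gauge_block"):
  for r in viewer.regions_of("top",l):
    ys,xs=np.nonzero(r["mask"]);b=cv2.boxPoints(cv2.minAreaRect(np.c_[xs,ys].astype(np.float32)))
    print(l,r["conf"],ray("top",(xs.mean(),ys.mean()),.0045).round(3),[ray("top",p,0.011).round(3).tolist() for p in b] if l=="sweep_tray" else "")
E
```

```text
time: 32.9
position: [0.6364, -0.1521, 0.0273]
tool_rot: [2.275, 2.166, -0.0]
force: [-0.1, 0.9, -0.2]
width: 0.012
time: 34.1
position: [0.6477, 0.0911, 0.1671]
tool_rot: [2.27, 2.171, -0.001]
force: [0.2, -0.9, -0.8]
width: 0.012
34.1 [ 0.2 -0.9 -0.8] [0.6477 0.0911 0.1671]
top sleeve_1 0.57 [373.3 240. ] [ 0.6226 -0.1655]
top sleeve_1 0.55 [381.2 243.2] [ 0.6166 -0.1806]
top sleeve_1_end 0.63 [379.2 232.7] [ 0.6367 -0.1769]
top 0.61 [[0.636, -0.169], [0.636, -0.177], [0.613, -0.176], [0.613, -0.169]]
top 0.53 [[0.646, -0.163], [0.646, -0.169], [0.625, -0.169], [0.625, -0.163]]
sweep_tray 0.91 [ 0.63  -0.209] [[0.67, -0.137], [0.682, -0.228], [0.588, -0.239], [0.576, -0.149]]
red_vial 0.43 [0.774 0.033] 
blue_suction_cup 0.42 [0.77  0.114] 
gauge_block 0.85 [ 0.785 -0.086]
```

```bash
python3 - <<'E'
from h import *
for k in range(2):
  im=viewer.snapshot("top")
  for l in("black_vial","blue_suction_cup"):
    for r in viewer.recognise("top",l): e=r["extent"];print(l,round(r["conf"],2),np.round(e),ray("top",((e[0]+e[2])/2,(e[1]+e[3])/2),.03).round(3))
  for r in viewer.pinpoint("top","sleeve_1"):print(r["conf"],ray("top",r["uv"],.0045).round(3))
# bright-minus-bench map inside the tray
c=im[225:252,364:392].astype(int)
g=c.sum(2)//3
print("\n".join(" ".join("%3d"%v for v in r) for r in g))
# sleeves left anywhere outside the tray, e.g. at their old places?
save("scene","sc.png")
for r in viewer.regions_of("scene","sleeve_1"):
    ys,xs=np.nonzero(r["mask"]);print("scene",r["conf"],len(xs),ray("scene",(xs.mean(),ys.mean()),.0045).round(3))
E
```

```text
blue_suction_cup 0.39 [221. 161. 234. 166.] [0.765 0.114]
0.57 [ 0.617 -0.18 ]
0.55 [ 0.612 -0.173]
0.5 [ 0.621 -0.171]
black_vial 0.66 [309. 263. 319. 270.] [ 0.572 -0.05 ]
0.44 [ 0.623 -0.168]
0.43 [ 0.613 -0.169]
0.4 [ 0.613 -0.18 ]
163 161 161 163 163 163 162 161 163 160 160 162 160 161 163 164 164 162 163 161 164 160 162 164 163 161 164 163
163 164 162 164 165 164 161 158 158 157 160 163 164 163 165 164 162 164 163 166 164 163 162 163 164 164 164 165
165 161 162 160 163 161 160 130 115 153 174 173 150 149 162 163 163 165 162 162 162 164 163 164 163 162 163 162
163 164 161 165 162 164 160 126 111 148 171 170 144 151 164 164 163 164 161 163 162 164 164 165 164 165 163 164
164 162 162 162 164 166 163 161 124 117 138 145 145 154 164 164 161 163 163 163 161 162 163 165 161 165 164 163
163 162 165 162 163 162 162 132  99 143 172 169 162 163 163 163 164 162 160 162 163 163 165 163 163 165 163 165
161 163 166 162 163 164 160 132 103 146 172 171 161 161 163 163 164 162 161 164 164 162 163 167 164 163 164 163
160 164 162 162 161 162 162 133 102 142 172 154 131 141 153 160 163 164 162 164 
[... 1550 characters left out ...]
4  99 138 156 157 157 163 163 161 161 163 161 165
165 163 163 163 163 164 163 162 165 165 164 161 159 162 162 162 163 164 164 164 164 161 164 163 164 162 164 163
162 165 162 163 164 163 163 163 160 165 164 164 163 161 165 164 161 164 164 163 162 161 165 163 162 164 163 163
163 162 163 163 162 163 163 163 164 165 164 165 164 164 165 164 163 162 162 164 163 163 162 163 160 161 164 165
162 163 161 161 164 163 162 163 164 164 164 162 165 163 162 164 161 161 163 163 164 164 162 164 162 162 164 161
162 164 164 164 163 164 165 165 165 165 162 162 162 163 165 162 162 162 161 161 164 162 162 164 163 162 163 163
scene 0.61 97 [ 0.625 -0.174]
scene 0.49 77 [ 0.636 -0.167]
scene 0.43 100 [ 0.624 -0.183]
```

Three separate sleeves lie side by side in the tray. The nearest edge is about 2 cm past the mouth, and the robot is clear.

```bash
python3 -c "
from h import *
print(robot.sense()['time']);robot.hand_in()"
```

```text
35.3
the job is handed in; nothing more can be done
```

All three sleeves are in the blue tray, swept along the bench with the fingers, and I handed the job in at 35.3 s.

- **Tray:** The last scene-camera check found the sleeves at about (.636,-.167), (.625,-.174) and (.624,-.183). The mouth line there is at y ≈ -.141, so the nearest edge is about 20 mm inside. The top camera agrees and shows three separate sleeves side by side.
- **Vials, cup and block:** Each was last found within a few millimetres of where it started. The black vial and the cup were missed in some pictures and found in others.
- **Slips:** Two sleeves slipped off the fingers while being pushed. I re-measured them and swept them again.
- **Possible lift:** While I was trying to cage the third sleeve, a finger closed on or over it for a moment and the wrist read about 6 N upward. I reopened at once. The sleeve had shifted only 1–2 mm, but I cannot rule out that one end tipped slightly.
- **Bench contact:** When I lowered the open fingers again, the wrist read up to about 7 N upward, most likely from the fingertips touching the bench.
- **Pictures:** I had viewed 12 by the time the third sleeve was moved, so that sleeve and the final state were checked by the networks and pixel values only.

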